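# Pack the clamping kit and shut its case

## Robot

A 6-joint arm with a two-finger parallel gripper is mounted at the origin on a cart in front of the work surface, level with it; the furniture and walls round the work are solid. World frame = base frame: x ahead of the robot, y to its left, z up, the work surface at z = 0. Lengths are in m, angles in rad, forces in N, time in s.
With the tool pointing down it reaches from about 0.3 to 0.85 m from the base axis. Payload 5.4 kg.
Tool frame: the origin (TCP) lies between the finger pads; the fingertips stand 11 mm ahead of it and the grasp point (between the pads) lies 8 mm behind it; z points along the fingers, y is the line along which they close (so a half turn about z gives the same grasp; the last joint's range is limited). The gripper opens to 85 mm and grips with 20 to 120 N. Pads are 22 mm wide; open, the fingers measure 114 mm over their backs; the gripper's body (76 mm by 85 mm) begins 54 mm behind the grasp point. The pads swing forward as they close: fully open they stand 13 mm farther back than shut.
Start: joints at [1.045, 0.158, 1.597, -0, 1.386, -0.21], TCP at [0.179, 0.547, 0.206] pointing down, gripper open.
Joint ranges: [-2.91, 2.91], [-0.94, 2.29], [0.18, 2.7], [-1.29, 4.43], [0.17, 2.64], [-3, 3]. Speed limits (rad/s): [2.57, 2.57, 3.14, 3.14, 3.14, 3.14].

## Interface

Orientations are given as a unit quaternion [x, y, z, w].
In Python, from rig import bot, imaging, nets gives the robot as it stands.
- The arm moves only by the tool servo_tool, never from a script. Its argument "rows" is a list that holds one entry, the list of rows, each a list of 5 numbers: the shift along the world's x, y, z in m, then the turn about the world's z in rad, then the finger opening in m, from 0 to 0.0854. In form: [[[x, y, z, twist, gripper], ...]]. A call has 1 to 20 rows; each row is the pose to reach, as a shift and turn from the pose commanded when the call began; what a row does not reach only later rows make up. A row lasts 1/8 s, in which the tool goes at most 62.5 mm and 10.7 degrees, less where a joint would pass 70% of its speed; a pose out of reach is approached as far as the arm can. A call with a gripper value outside its range is refused whole. The fingers move at their own pace and stop on an object; "squeeze" is the grip in N (left out, the last holds). Time passes only in rows, so rows that repeat a pose let the fingers close. It gives the time, the measured TCP pose, the force, the opening and the grip force at its end, in the units of the state.
- bot.sense(): the state, without advancing time (a new reading comes with each control period).
- imaging.grab_frame(name): name is "side" or "top"; returns a dict with "color" (480x640x3 uint8, blue, green, red), "z_map" (480x640 float32, m along the optical axis (not along the pixel's ray), 0 where there is no reading), "vfov" (degrees; the focal length in pixels is half the picture's height over the tangent of half this angle, whatever the lens; pixels are square), "cx", "cy" (the principal point, pixels), "eye" and "attitude" of the camera in the world. Camera axes: x right, y down, z forward; pixel columns grow to the right and rows downward; lengths in m; the calibration is good to about 2 mm. A picture is of the moment at which its call begins.
- bot.close_job(): hands the job in; it is judged then, once.
Trained networks look in a picture, given as the dict that the camera call returned (one of the last four; its "shot" number tells which), for a name from the list of things; names that differ only in an ending like _2 or _b are one class to them, and where a whole thing is asked for, a point or a joint stands for the part that bears it (a point fixed in the world has none). Each returns a list of dicts, best first, with "conf" (0 to 1); they miss things now and then, are a little off and sometimes report something else, mostly with a low value. They report only what shows in the picture. A call takes as long as a camera call.
- nets.recognise(picture, label): "box" ([left, top, width, height] in pixels, round what is visible of it).
- nets.place_of(picture, label): "point" ([column, row] in pixels: a listed point, or the origin of a listed thing).
The state is a dict: "time_s": time; "joint_pos": joint angles; "qd": joint speeds; "joint_torque": joint torques, N m; "tool_pos": TCP position; "eef_rot": TCP orientation; "wrist_force": force on the tool from outside, world axes, zero at the start; "torque": the same for the moment, N m; "opening": finger opening in m; "gripper_force": force on a finger pad.
Only numpy, scipy, OpenCV 4.12 (cv2) and the standard library are available. Lean on these libraries where they do the work, as an engineer would, in place of code of your own. Each camera call takes 0.05 s, during which the arm holds its last target. There are 200 camera calls.

## Task

Put the clamping kit away in its grey case: lay the small slotted fork in the empty bay on the hinge side, and lay the long hex driver lengthwise in the other bay, where the sprung metal plate at the far end must clamp it - tuck the blade end in low first, press the plate back with it until the handle end drops in behind the near wall. Then shut the lid fully, and leave the tape, the timer and the round sensor puck where they are.

Things in the scene. Friction and masses are not known exactly. Their poses are not given: they have to be found in the camera images.
- case: Open grey plastic case fixed to the table, 158 mm (its x) by 244 mm (its y) by 39 mm high; walls and floor 5 mm thick. Origin: centre of its underside, z up. Its +y end faces the robot, its +x side (the hinge side) faces left. A 4 mm wide, 10 mm high rib on the floor (x 0 to 4 mm) runs along its whole length and parts it into two bays, 34 mm deep.
- driver_bay (a point): Middle of the driver bay's floor: case x = -37, y = 0, 5 mm above the table. The bay is 74 mm wide (case x -74 to 0); its near wall's inner face is at case y = +117 mm; the sprung end plate closes its far (-y) end.
- fork_bay (a point): Middle of the fork bay's floor: case x = +39, y = 0, 5 mm above the table. The bay is 70 mm wide (case x 4 to 74) and 234 mm long.
- end_plate (a joint): Sprung upright metal plate, 70 mm wide, across the far end of the driver bay. Value in m: 0 at rest (face at case y = -87 mm, 204 mm from the near wall), growing as it is pressed back to case -y; hard stop at 0.015 (219 mm). Spring: about 2 N at rest, 5 N at the stop, plus a little friction. The driver, once in, holds it back about 12 mm.
- plate_face (a point): Middle of the plate's front face, which looks to case +y; 14 mm above the bay floor. The plate spans 1 to 27 mm above the floor. The point moves with the plate.
- lid (a joint): Lid of the case: a 158 x 244 x 5 mm plate hinged on the case's +x upper edge. Value in rad: 0 shut flat on the rim, about 1.7 standing open just past upright; the range ends at 1.9. The hinge is stiff: the lid stays where it is left, and about 1 to 2.5 N at its free edge moves it. It cannot shut on anything above the rim.
- lid_hinge (a point): Middle of the lid's hinge axis, at case x = +79 mm, y = 0, z = 39.5 mm; the axis runs along case y. When open, the lid's outer face looks to the left (case +x).
- lid_tab (a point): Outer (when shut: upper) face of the finger tab in the middle of the lid's free edge, 163 mm from the hinge axis; the tab is 70 mm long and reaches 11 mm past the case's front side.
- driver: Ball-end hex driver, 215 mm long, about 75 g, lying with its blade pointing away from the robot. Origin: middle of its length, underside; y runs towards the blade tip (tip at y = +108 mm). Handle: square, 24 wide, 25 mm high, y = -108 (butt end) to -8 mm; grip it there. Blade: a 5 mm round bar from the handle to the tip, its axis 13 mm above the underside.
- fork: Slotted clamping fork of black metal, 25 x 64 x 9 mm with a screw head standing to 15 mm; 60 g; lying on the table right of the case. Origin: centre of its underside; y along it: solid block end from y = -32 to -10 mm (24 mm wide, the place to grip), two prongs to y = +32 mm.
- tape: Roll of black tape, 59 mm across, 19 mm high, on the table's right front; leave it alone. Origin: centre of its underside.
- timer: White bench timer, 56 x 66 x 16 mm, right of the tape; leave it alone. Origin: centre of its underside.
- puck: Flat black round sensor puck, 41 mm across, 15 mm high, with a short stub at its side, left of the case; leave it alone. Origin: about the centre of its underside.

How it is judged:
At the end, for the whole second after the job is handed in: The lid is shut to within 0.04 rad; the driver lies at rest lengthwise in its bay (within 0.15 rad of the case's length), its middle -4 to 20 mm along the case's y, holding the end plate at least 7 mm back; the fork's middle lies over the fork bay, at rest inside the case (value of joint lid below 0.04 rad and value of joint end_plate above 0.007 m and x of driver in the frame of case between -0.074 and 0 m and y of driver in the frame of case between -0.004 and 0.02 m and angle between the y axis of driver and the y axis of case, either way round below 0.15 rad and z of driver in the frame of case below 0.035 m and x of fork in the frame of case between 0.004 and 0.074 m and y of fork in the frame of case between -0.117 and 0.117 m and z of fork in the frame of case below 0.03 m and linear speed of each of driver, fork below 0.02 m/s); the robot touches nothing.
It fails at once if the tape is moved more than 30 mm (distance of tape from where it was at the start of the episode above 0.03 m).
It fails at once if the timer is moved more than 30 mm (distance of timer from where it was at the start of the episode above 0.03 m).
It fails at once if the puck is moved more than 30 mm (distance of puck from where it was at the start of the episode above 0.03 m).
It also fails if it takes over 62 s, if anything falls off the work surface, if the arm or the gripper's body presses on something with over 40 N, if the wrist force passes 120 N, or if a joint passes its speed limit or range.

## Working session

There is one attempt and no reset: what is moved stays moved. The work goes in short steps, Python scripts to look and compute and a tool call to move; the robot and the scene stay as the last step left them, time stands still between calls to the robot, and variables do not carry over. Pictures are saved under pics/ and viewed, at most 10 in all, crops included, and the job is handed in when it is done.

Besides the shell and the picture viewer there is one more tool, called after ">>>" by a JSON object that holds its "api" and its "payload", one argument or row to a line. servo_tool: Moves the arm, as the interface text tells. Its arguments: {"type":"object","properties":{"rows":{"type":"array","items":{"type":"array","items":{"type":"array","items":{"type":"number"}}}},"squeeze":{"type":"number"}},"required":["rows"]}

```bash
mkdir -p pics; ls; cat > h.py <<'E'
import numpy as np, cv2
from rig import bot, imaging, nets
from scipy.spatial.transform import Rotation as R
def cam(f):
    H=f["color"].shape[0]; fl=H/2/np.tan(np.radians(f["vfov"])/2)
    a=np.array(f["attitude"],float)
    M=R.from_quat(a).as_matrix() if a.size==4 else a.reshape(3,3)
    return fl,M,np.array(f["eye"])
def ray(f,p):
    fl,M,e=cam(f); return e, M@np.array([(p[0]-f["cx"])/fl,(p[1]-f["cy"])/fl,1.0])
def at_z(f,p,z):
    e,d=ray(f,p); return e+d*(z-e[2])/d[2]
def depth_pt(f,p):
    e,d=ray(f,p); c,r=int(round(p[0])),int(round(p[1]))
    w=f["z_map"][max(r-2,0):r+3,max(c-2,0):c+3]; w=w[w>0]
    return e+d*np.median(w) if w.size else None
def cloud(f):
    fl,M,e=cam(f); z=f["z_map"]; v,u=np.mgrid[:z.shape[0],:z.shape[1]]
    P=np.stack([(u-f["cx"])/fl*z,(v-f["cy"])/fl*z,z],-1)@M.T+e
    P[z<=0]=np.nan; return P
def proj(f,X):
    fl,M,e=cam(f); c=M.T@(np.array(X)-e); return c[:2]/c[2]*fl+[f["cx"],f["cy"]]
def tri(f1,p1,f2,p2):
    e1,d1=ray(f1,p1); e2,d2=ray(f2,p2)
    s=np.linalg.lstsq(np.stack([d1,-d2],1),e2-e1,rcond=None)[0]
    a,b=e1+d1*s[0],e2+d2*s[1]; return (a+b)/2,np.linalg.norm(a-b)
E
cat > look.py <<'E'
from h import *
np.set_printoptions(precision=4,suppress=True)
s=bot.sense(); print({k:s[k] for k in ("time_s","tool_pos","eef_rot","wrist_force","opening")})
F={}
for n in("side","top"):
    f=F[n]=imaging.grab_frame(n); cv2.imwrite(f"pics/{n}0.png",f["color"]); print(n,f["eye"],f["attitude"],f["vfov"],f["cx"],f["cy"],(f["z_map"]>0).mean())
for l in "case driver_bay fork_bay plate_face lid_hinge lid_tab driver fork tape timer puck".split():
    q={}
    for n,f in F.items():
        for d in nets.place_of(f,l)[:1]:
            q[n]=d["point"]; print(l,n,np.array(d["point"]),round(d["conf"],2),"depth",depth_pt(f,d["point"]))
    if len(q)==2: print("   tri",*tri(F["side"],q["side"],F["top"],q["top"]))
E
python3 look.py
```

```text
pics
{'time_s': 0.0, 'tool_pos': array([0.1783, 0.546 , 0.2049]), 'eef_rot': array([ 0.1573,  0.9876, -0.0009, -0.0003]), 'wrist_force': array([-0.0782, -0.3195,  0.0086]), 'opening': 0.0856013387255386}
side [0.3918 0.5057 0.9639] [-0.161   0.9461 -0.2772  0.0471] 48.16378803220591 319.23634936779786 241.57354065126378 0.99609375
top [ 0.4504 -0.0578  1.0999] [ 0.7156 -0.6967  0.0292 -0.041 ] 52.90664455849407 318.0994296910872 227.66878843003886 0.9958658854166667
case side [292.6 335. ] 0.93 depth [0.5718 0.1446 0.0113]
case top [239.5 223.5] 0.82 depth [0.5641 0.1418 0.0066]
   tri [0.5684 0.1425 0.0069] 0.00854856229362372
driver_bay side [301.7 318.2] 0.85 depth [0.5688 0.1035 0.0044]
driver_bay top [253.5 218.6] 0.59 depth [0.5764 0.1104 0.0053]
   tri [0.5711 0.1083 0.0152] 0.00835994297187946
fork_bay side [289.2 353.9] 0.94 depth [0.5315 0.2436 0.1932]
fork_bay top [219.5 219.2] 0.68 depth [0.573  0.1884 0.0055]
   tri [0.5673 0.1847 0.019 ] 0.008402286440630556
plate_face side [261.8 299. ] 0.69 depth [0.6571 0.0922 0.0077]
plate_face top [255.7 179.4] 0.66 depth [0.6625 0
[... 580 characters left out ...]
45434697
fork side [306.5 250.5] 0.83 depth [ 0.6137 -0.0465  0.0017]
fork top [324.4 203.3] 0.58 depth [ 0.6154 -0.051   0.0084]
   tri [ 0.6166 -0.051  -0.0062] 0.002060566849885712
tape side [403.6 192.9] 0.7 depth [ 0.4579 -0.2491  0.0189]
tape top [413.7 272.1] 0.59 depth [ 0.4645 -0.2572 -0.0005]
   tri [ 0.4614 -0.2555  0.0105] 0.005932542780715778
timer side [418.8 162.1] 0.82 depth [ 0.4474 -0.3508  0.0156]
timer top [464.1 281.3] 0.62 depth [ 0.447  -0.3668  0.0136]
   tri [ 0.4479 -0.3731 -0.0089] 0.001956305140964842
puck side [323.6 426.4] 0.62 depth [0.4612 0.2849 0.0127]
puck top [173.9 268.9] 0.66 depth [0.4559 0.2418 0.1483]
   tri [0.4589 0.2847 0.0131] 0.004495083189727801
```

View pics/top0.png

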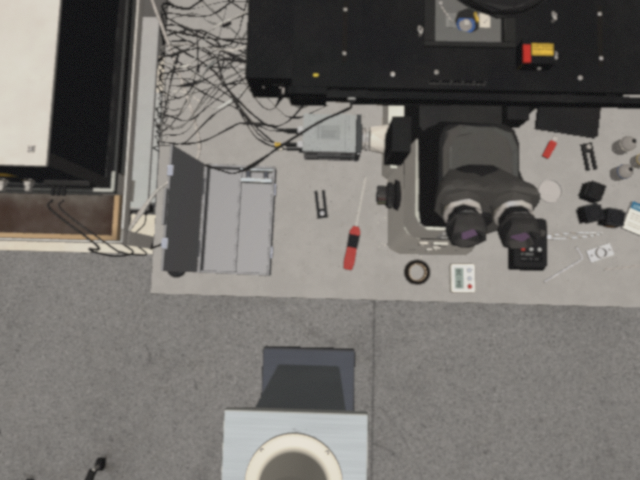

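View pics/side0.png

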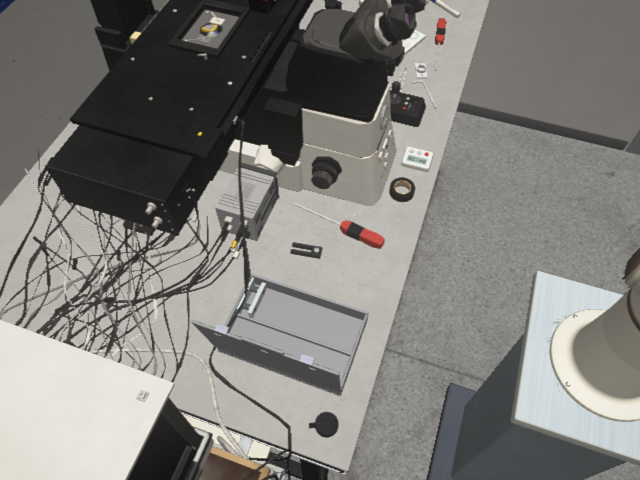

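```bash
cat > seg.py <<'E'
from h import *
np.set_printoptions(precision=4,suppress=True)
def box(P,x,y,z):
    m=np.ones(P.shape[:2],bool)
    for i,(a,b) in enumerate((x,y,z)): m&=(P[...,i]>a)&(P[...,i]<b)
    return m
def rect(Q):
    r=cv2.minAreaRect((Q[:,:2]*1000).astype(np.float32)); return r
if __name__=="__main__":
    for n in("top","side"):
        f=imaging.grab_frame(n);P=cloud(f);np.save(n+".npy",P);cv2.imwrite(f"{n}.png",f["color"])
        g=box(P,(.42,.5),(-.1,0),(-.02,.02)); print(n,"table z",np.median(P[g][:,2]))
        hsv=cv2.cvtColor(f["color"],cv2.COLOR_BGR2HSV)
        red=((hsv[...,0]<10)|(hsv[...,0]>170))&(hsv[...,1]>120)&box(P,(.4,.72),(-.2,-.04),(-.02,.06))
        Q=P[red]; print(" red",Q.shape,rect(Q),"z pct",np.percentile(Q[:,2],[5,50,90]))
        dark=(f["color"].max(2)<70)&box(P,(.54,.68),(-.09,-.01),(-.02,.03)); Q=P[dark]
        print(" fork",Q.shape,rect(Q),"z",np.percentile(Q[:,2],[5,50,95]))
        hd=box(P,(.4,.72),(-.17,-.08),(.012,.05)); Q=P[hd]; print(" driver high",Q.shape,rect(Q),np.percentile(Q[:,2],[50,95]))
        rim=box(P,(.4,.75),(.04,.215),(.034,.043)); Q=P[rim]; print(" rim",Q.shape,rect(Q), np.percentile(Q[:,2],[50]))
        fl=box(P,(.4,.75),(.04,.215),(.001,.009)); 
        lid=box(P,(.3,.8),(.17,.33),(.06,.25)); Q=P[lid]; c=Q.mean(0); u,s,v=np.linalg.svd(Q-c,full_matrices=False); print(" lid",len(Q),c,"n",v[2],"min",Q.min(0),"max",Q.max(0))
        # obstacle heights near
        for nm,x,y in (("knob area",(.5,.75),(-.3,-.15)),("grey box",(.66,.8),(-.12,.1)),("behind case",(.69,.85),(.02,.25))):
            q=P[box(P,x,y,(.03,.5))]; 
            if len(q): print(" ",nm,len(q),q.min(0),q.max(0))
E
python3 seg.py
```

```text
top table z -2.107926425032325e-05
 red (266, 3) ((515.4733276367188, -113.9675064086914), (20.60386848449707, 95.13086700439453), 79.9200439453125) z pct [0.0204 0.0241 0.0264]
 fork (25, 3) ((611.3978271484375, -43.12372589111328), (52.81172180175781, 18.309566497802734), 7.257761001586914) z [0.0063 0.0094 0.0124]
 driver high (552, 3) ((572.243896484375, -124.407958984375), (25.36519432067871, 213.7797393798828), 80.67533111572266) [0.0236 0.0277]
 rim (584, 3) ((598.5609741210938, 136.38601684570312), (299.6456298828125, 156.61001586914062), 0.1411774456501007) [0.0382]
 lid 4013 [0.5724 0.2369 0.1389] n [-0.023  -0.9865  0.1619] min [0.4519 0.1711 0.06  ] max [0.6952 0.2526 0.2096]
  knob area 13980 [ 0.5003 -0.3     0.03  ] [ 0.75   -0.15    0.4596]
  grey box 6082 [ 0.6604 -0.12    0.0301] [0.8    0.1    0.3061]
  behind case 3082 [0.69   0.0201 0.0301] [0.85   0.2484 0.2703]
side table z 0.0006066418312881128
 red (386, 3) ((515.2398681640625, -115.5057144165039), (25.191192626953125, 98.43165588378906), 80.97531127929688) z pct [0.0107 0.0234 0.0268]
 fork (184, 3) ((614.01025390625, -43.453590393066406), (60.01026916503906, 24.601715087890625), 9.358630180358887) z [0.0034 0.0089 0.0121]
 driver high (660, 3) ((585.732421875, -121.9940414428711), (241.6527099609375, 49.08228302001953), 0.009335387498140335) [0.0234 0.0282]
 rim (791, 3) ((597.400390625, 124.74708557128906), (149.67587280273438, 308.7563781738281), 84.35614776611328) [0.0385]
 lid 2695 [0.5703 0.24   0.1487] n [ 0.0332  0.9865 -0.1605] min [0.4508 0.1704 0.06  ] max [0.6945 0.2511 0.2092]
  knob area 19417 [ 0.5  -0.3   0.03] [ 0.75   -0.15    0.4599]
  grey box 6866 [ 0.66   -0.1199  0.0301] [0.8    0.0999 0.3057]
  behind case 4578 [0.69   0.02   0.0301] [0.85   0.2496 0.2713]
```

```bash
python3 - <<'E'
import cv2
a=cv2.imread("pics/top0.png")[125:305,140:400]; cv2.imwrite("pics/topc.png",cv2.resize(a,(780,540),interpolation=cv2.INTER_CUBIC))
E
```

```text
(no output)
```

View pics/topc.png

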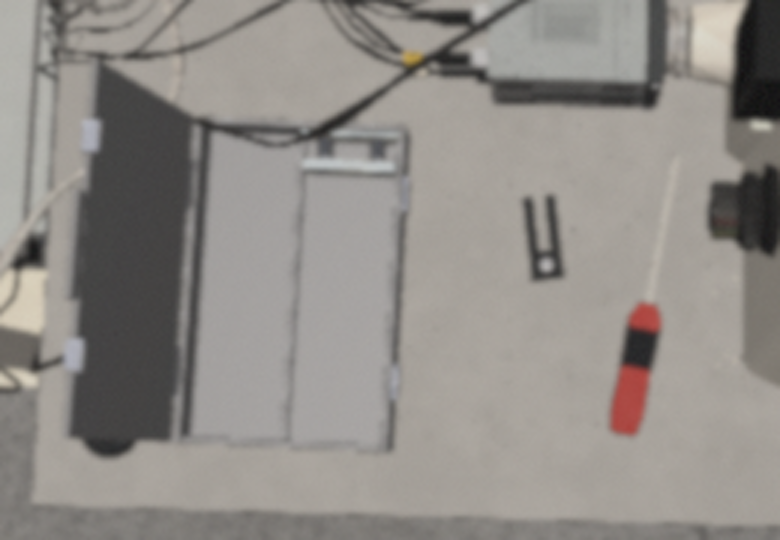

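The top crop shows the case tilted by about 2° and the sprung plate at its far right, around crop (350,165). The fork's block end is near crop (546,268). The driver handle runs (627,430)→(650,305) and its tip is at (677,157). A cable crosses the far edge of the case around crop (280,140). Next I'll fit the poses from the depth data.

```bash
cat > fit.py <<'E'
from seg import *
from scipy.optimize import differential_evolution as DE
def loc(Q,p):
    c,s=np.cos(p[2]),np.sin(p[2]); d=Q[:,:2]-p[:2]; return np.c_[c*d[:,0]+s*d[:,1],-s*d[:,0]+c*d[:,1]]
def inr(L,x0,x1,y0,y1): return (L[:,0]>x0)&(L[:,0]<x1)&(L[:,1]>y0)&(L[:,1]<y1)
def run(cost,b): 
    r=DE(cost,b,seed=1,popsize=20,maxiter=120,tol=1e-6); return r.x,r.fun
for n in("top","side"):
    P=np.load(n+".npy"); P=P[~np.isnan(P[...,0])]
    Q=P[(P[:,0]>.4)&(P[:,0]<.66)&(P[:,1]>.02)&(P[:,1]<.215)&(P[:,2]<.042)]
    rim=Q[:,2]>.034; tab=Q[:,2]<.0025; flo=(Q[:,2]>.0035)&(Q[:,2]<.0065)
    def c(p):
        L=loc(Q,p); o=inr(L,-.079,.079,-.122,.122); i=inr(L,-.074,.074,-.117,.117)
        return (rim&~(o&~i)).sum()+(tab&o).sum()+(flo&~i).sum()
    print(n,"case",*run(c,[(.54,.6),(.11,.17),(1.4,1.8)]),rim.sum())
    Q=P[(P[:,0]>.4)&(P[:,0]<.72)&(P[:,1]>-.19)&(P[:,1]<-.07)&(P[:,2]<.04)]
    hi=Q[:,2]>.009; 
    def c(p):
        L=loc(Q,p); h=inr(L,-.012,.012,-.108,-.008)|inr(L,-.0025,.0025,-.008,.108)
        return (hi&~h).sum()+(~hi&h).sum()
    print(n,"driver",*run(c,[(.53,.62),(-.15,-.09),(-2.1,-1.2)]),hi.sum())
    Q=P[(P[:,0]>.55)&(P[:,0]<.67)&(P[:,1]>-.09)&(P[:,1]<0)&(P[:,2]<.03)]; hi=Q[:,2]>.0045
    def c(p):
        L=loc(Q,p); h=inr(L,-.0125,.0125,-.032,.032)&~inr(L,-.0045,.0045,-.005,.032)
        return (hi&~h).sum()+(~hi&h).sum()
    x,fn=run(c,[(.58,.64),(-.07,-.02),(-2.1,-1.2)]); print(n,"fork",x,fn,hi.sum(),"maxz",Q[:,2].max())
    for nm,xx,yy,zz in (("left",(.4,.7),(.3,.5),(.03,.6)),("near driver R",(.43,.62),(-.4,-.15),(.03,.6)),("near fork",(.6,.72),(-.14,.1),(.03,.6)),("over case",(.6,.72),(.1,.22),(.06,.3))):
        q=P[(P[:,0]>xx[0])&(P[:,0]<xx[1])&(P[:,1]>yy[0])&(P[:,1]<yy[1])&(P[:,2]>zz[0])&(P[:,2]<zz[1])]
        if len(q): print("  ",nm,len(q),q.min(0),q.max(0))
E
python3 fit.py
```

```text
top case [0.5722 0.1429 1.5511] 783.0 374
top driver [ 0.5737 -0.1253 -1.7419] 96.0 621
top fork [ 0.6146 -0.0433 -1.4357] 31.0 254 maxz 0.017219073219230774
   left 11197 [0.4868 0.3613 0.0302] [0.7   0.5   0.379]
   near driver R 10641 [ 0.4954 -0.3811  0.03  ] [ 0.62   -0.1619  0.462 ]
   near fork 1391 [ 0.6015 -0.135   0.0301] [0.72   0.0999 0.2054]
   over case 114 [0.6612 0.1009 0.0611] [0.682  0.1931 0.1302]
side case [0.5716 0.1412 1.5557] 681.0 556
side driver [ 0.5719 -0.1266 -1.7456] 425.0 871
side fork [ 0.6139 -0.0459 -1.4749] 126.0 328 maxz 0.01914403157777067
   left 15463 [0.4861 0.3595 0.0306] [0.7    0.5    0.3798]
   near driver R 11621 [ 0.4945 -0.3706  0.03  ] [ 0.62   -0.1619  0.4599]
   near fork 1907 [ 0.6001 -0.1279  0.03  ] [0.72   0.0999 0.2029]
   over case 223 [0.6601 0.1002 0.0607] [0.6811 0.1883 0.1316]
```

>>> {"api": "servo_tool", "payload": {
  "rows": [
    [[0,0,0.06,0,0.05],[0,0,0.1,0.1,0.05],[0.05,-0.05,0.1,0.2,0.05],[0.09,-0.1,0.1,0.3,0.05],[0.13,-0.15,0.1,0.437,0.05],[0.414,-0.593,0.1,0.437,0.05],[0.414,-0.593,0.1,0.437,0.05],[0.414,-0.593,0.1,0.437,0.05],[0.414,-0.593,0.1,0.437,0.05],[0.414,-0.593,0.1,0.437,0.05],[0.414,-0.593,0.1,0.437,0.05],[0.414,-0.593,0.1,0.437,0.05],[0.414,-0.593,0.1,0.437,0.05],[0.414,-0.593,0.1,0.437,0.05],[0.414,-0.593,0.1,0.437,0.05],[0.414,-0.593,-0.1,0.437,0.05],[0.414,-0.593,-0.1,0.437,0.05],[0.414,-0.593,-0.1,0.437,0.05],[0.414,-0.593,-0.1,0.437,0.05],[0.414,-0.593,-0.1,0.437,0.05]]
  ],
  "squeeze": 30
}}

```text
time_s: 3.8
tool_pos: [0.593, -0.046, 0.1071]
eef_rot: [-0.061, 0.998, -0.0, 0.0]
wrist_force: [0.3, -0.6, 1.4]
opening: 0.0498
gripper_force: 0.0
```

>>> {"api": "servo_tool", "payload": {
  "rows": [
    [[0,-0.001,-0.05,0,0.05],[0,-0.001,-0.085,0,0.05],[0,-0.001,-0.094,0,0.05],[0,-0.001,-0.094,0,0.05],[0,-0.001,-0.094,0,0.015],[0,-0.001,-0.094,0,0.015],[0,-0.001,-0.094,0,0.015],[0,-0.001,-0.094,0,0.015],[0,-0.001,-0.094,0,0.015],[0,-0.001,-0.094,0,0.015]]
  ]
}}

```text
time_s: 5.05
tool_pos: [0.5925, -0.0474, 0.0118]
eef_rot: [-0.061, 0.998, 0.0, -0.0]
wrist_force: [0.1, 0.2, -0.0]
opening: 0.0151
gripper_force: 0.0
```

The fingers closed to 15 mm with no grip force, so the grasp missed. I'll look before moving again.

```bash
python3 - <<'E'
from h import *
f=imaging.grab_frame("side"); g=imaging.grab_frame("top")
T=[.5925,-.0474,.001]
for q in (f,g): print(proj(q,T), proj(q,[.5925,-.0474,.06]))
def cr(q,c,w,h):
    c=c.astype(int); return cv2.resize(q["color"][max(c[1]-h,0):c[1]+h,c[0]-w:c[0]+w],(w*2*4,h*2*4),interpolation=cv2.INTER_CUBIC)
cv2.imwrite("pics/s1.png",np.hstack([cr(f,proj(f,T),48,60),cr(g,proj(g,T),48,60)]))
print([(d["point"],d["conf"]) for q in (f,g) for d in nets.place_of(q,"fork")[:2]])
E
```

```text
[316.13207956 253.1776424 ] [315.99082623 237.85763318]
[322.59349991 213.61270831] [322.42967393 210.12732785]
[([305.7, 252.0], 0.51), ([299.9, 318.6], 0.45)]
```

View pics/s1.png

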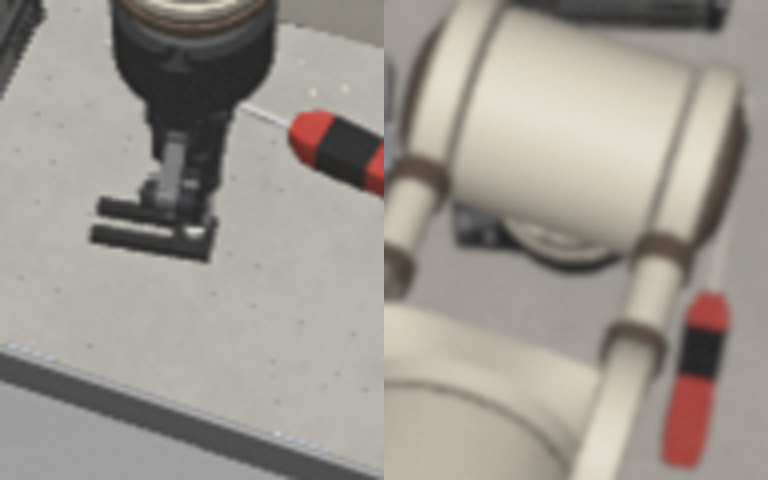

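```bash
python3 - <<'E'
from h import *
np.set_printoptions(precision=1,suppress=True,linewidth=200)
f=imaging.grab_frame("side");P=cloud(f)*1000
# print grid of (z) and y,x near tcp pixel
for r in range(236,262,2):
    print(r," ".join("(%d,%d,%d)"%tuple(P[r,c]) for c in range(304,326,3)))
E
```

```text
236 (631,-80,0) (594,-4,126) (587,0,136) (581,-1,138) (586,-31,92) (580,-31,95) (583,-58,54) (589,-95,0)
238 (596,5,133) (593,0,126) (586,2,135) (581,-1,132) (577,-6,126) (579,-28,92) (583,-58,47) (587,-89,0)
240 (595,9,134) (590,6,131) (584,7,136) (580,3,132) (574,2,133) (579,-29,85) (583,-58,39) (584,-82,4)
242 (593,13,133) (588,11,133) (583,10,135) (578,8,134) (572,6,134) (576,-20,92) (590,-79,-2) (584,-80,0)
244 (593,13,127) (587,14,131) (582,11,130) (576,11,133) (572,7,129) (575,-16,91) (588,-74,0) (582,-75,0)
246 (620,-50,10) (615,-54,6) (600,-34,44) (578,8,120) (573,5,118) (582,-37,49) (586,-69,0) (580,-71,0)
248 (620,-48,4) (614,-50,4) (607,-50,8) (591,-27,52) (586,-29,52) (583,-39,38) (583,-60,6) (579,-67,-1)
250 (618,-44,4) (613,-48,0) (608,-52,-2) (598,-45,12) (591,-45,17) (587,-49,12) (583,-59,0) (577,-60,2)
252 (615,-36,10) (609,-39,9) (603,-40,10) (598,-43,8) (590,-42,14) (585,-45,11) (582,-55,0) (576,-57,0)Traceback (most recent call last):
  File "<stdin>", line 6, in <module>
  File "<stdin>", line 6, in <genexpr>
ValueError: cannot convert float NaN to integer
```

>>> {"api": "servo_tool", "payload": {
  "rows": [
    [[0,0,0,0,0.05],[0,0,0,0,0.05],[0,0,-0.003,0,0.05],[0,0,-0.006,0,0.05],[0,0,-0.006,0,0.05]]
  ]
}}

```text
time_s: 5.92
tool_pos: [0.5922, -0.0473, 0.0054]
eef_rot: [-0.061, 0.998, 0.0, -0.0]
wrist_force: [0.0, 0.3, -0.2]
opening: 0.0502
gripper_force: 0.0
```

```bash
python3 - <<'E'
from h import *
f=imaging.grab_frame("side"); T=[.5925,-.0474,.02]; c=proj(f,T).astype(int)
cv2.imwrite("pics/s2.png",cv2.resize(f["color"][c[1]-30:c[1]+30,c[0]-40:c[0]+40],(800,600),interpolation=cv2.INTER_CUBIC)); print(c)
P=cloud(f)*1000
for r in range(232,262,2):
    print(r," ".join("(%.0f,%.0f,%.0f)"%tuple(P[r,c]) for c in range(304,326,3)))
E
```

```text
[316 248]
232 (635,-88,3) (601,-21,114) (590,-8,139) (584,-8,142) (578,-9,143) (578,-24,121) (573,-28,119) (592,-104,1)
234 (633,-85,0) (601,-22,106) (588,-4,138) (583,-5,140) (586,-30,101) (580,-31,103) (572,-25,116) (590,-98,3)
236 (631,-79,1) (601,-19,104) (587,0,138) (582,-2,137) (585,-26,102) (578,-25,107) (572,-25,110) (589,-95,0)
238 (630,-75,0) (600,-17,100) (585,5,139) (581,1,136) (582,-20,105) (578,-23,102) (571,-22,107) (587,-89,1)
240 (594,12,138) (589,11,139) (584,7,136) (581,-1,126) (582,-18,101) (576,-20,101) (592,-82,2) (586,-87,-2)
242 (593,16,137) (588,13,136) (583,11,135) (578,9,135) (573,5,132) (576,-18,97) (590,-76,3) (584,-81,-0)
244 (592,18,135) (587,17,137) (582,14,134) (576,14,137) (572,9,131) (576,-19,87) (589,-74,-1) (582,-75,1)
246 (593,17,126) (587,17,129) (581,17,132) (576,15,132) (573,8,122) (576,-18,82) (587,-68,1) (581,-73,-3)
248 (594,14,114) (589,12,113) (583,13,118) (576,15,124) (572,9,117) (576,-20,72) (583,-58,10) (579,-66,0)
250 (596,11,101) (589,12,106) (583,12,109) (577,12,113) (573,6,106) (577,-22,61) (583,-58,2) (578,-62,0)
252 (596,10,91) (591,6,89) (586,5,90) (581,2,88) (573,7,100) (578,-23,51) (582,-56,-2) (575,-55,3)
254 (614,-33,8) (609,-36,7) (586,6,84) (580,5,86) (573,6,91) (578,-24,41) (581,-51,-1) (574,-52,-0)
256 (615,-34,-2) (608,-34,3) (593,-13,44) (587,-14,45) (581,-14,49) (583,-38,9) (579,-45,1) (573,-47,1)
258 (612,-26,4) (607,-32,-3) (600,-31,3) (595,-35,0) (590,-38,-2) (583,-38,2) (578,-42,-2) (571,-43,-0)
260 (612,-26,-4) (606,-28,-3) (599,-28,-0) (594,-31,-1) (587,-32,1) (581,-34,1) (576,-36,0) (570,-40,-2)
```

View pics/s2.png

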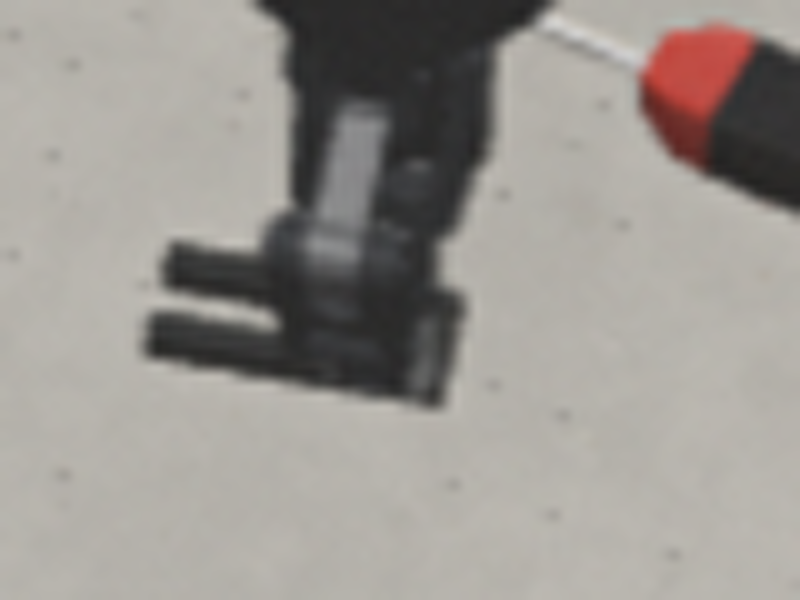

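The fingertips hang about 20 mm higher than the reported TCP implies: the gripper body's bottom is near z≈0.088 at TCP z=0.0054. I'll go down in small guarded steps to find the table by force.

>>> {"api": "servo_tool", "payload": {
  "rows": [
    [[0,0,-0.004,0,0.05],[0,0,-0.008,0,0.05],[0,0,-0.008,0,0.05]]
  ]
}}

```text
time_s: 6.35
tool_pos: [0.5921, -0.0473, -0.0027]
eef_rot: [-0.061, 0.998, 0.0, -0.001]
wrist_force: [0.1, -0.1, 0.5]
opening: 0.0495
gripper_force: 0.0
```

>>> {"api": "servo_tool", "payload": {
  "rows": [
    [[0,0,-0.003,0,0.05],[0,0,-0.005,0,0.05],[0,0,-0.005,0,0.05]]
  ]
}}

```text
time_s: 6.72
tool_pos: [0.5924, -0.0474, -0.0074]
eef_rot: [-0.061, 0.998, 0.0, -0.0]
wrist_force: [0.3, 0.0, 0.8]
opening: 0.0501
gripper_force: 0.0
```

>>> {"api": "servo_tool", "payload": {
  "rows": [
    [[0,0,0,0,0.035],[0,0,0,0,0.026],[0,0,0,0,0.018],[0,0,0,0,0.018],[0,0,0,0,0.018]]
  ]
}}

```text
time_s: 7.35
tool_pos: [0.5926, -0.0475, -0.0071]
eef_rot: [-0.061, 0.998, -0.0, -0.0]
wrist_force: [-0.2, -0.8, 0.1]
opening: 0.0179
gripper_force: 0.0
```

>>> {"api": "servo_tool", "payload": {
  "rows": [
    [[0,0,0,0,0.05],[0,0,0,0,0.05],[0,0,-0.004,0,0.05],[0,0,-0.008,0,0.05],[0,0,-0.008,0,0.05]]
  ]
}}

```text
time_s: 7.98
tool_pos: [0.592, -0.0473, -0.0158]
eef_rot: [-0.061, 0.998, 0.0, -0.001]
wrist_force: [0.2, -0.1, 0.3]
opening: 0.0503
gripper_force: 0.0
```

```bash
python3 - <<'E'
from h import *
f=imaging.grab_frame("side"); P=cloud(f)*1000
s=bot.sense(); print(s["joint_pos"],s["tool_pos"],s["wrist_force"])
for r in range(248,266,1):
    print(r," ".join("(%.0f,%.0f,%.0f)"%tuple(P[r,c]) for c in range(306,324,3)))
E
```

```text
[-2.82949399e-01  4.72591381e-01  1.68248278e+00 -4.42958433e-05
  9.87253254e-01 -1.97497559e+00] [ 0.59227714 -0.04735239 -0.01548041] [ 0.10143011 -0.14254378 -0.37603299]
248 (590,14,115) (585,12,115) (580,10,115) (574,10,118) (578,-18,75) (585,-56,12)
249 (589,16,116) (584,15,117) (nan,nan,nan) (573,11,116) (578,-18,71) (585,-56,8)
250 (589,18,115) (584,15,114) (579,13,114) (573,14,117) (577,-16,69) (584,-53,9)
251 (590,16,109) (584,16,112) (577,16,115) (572,15,117) (577,-16,67) (583,-51,9)
252 (589,17,106) (584,16,109) (578,16,111) (572,15,112) (577,-15,64) (582,-49,8)
253 (590,15,100) (583,17,107) (577,17,109) (572,16,112) (576,-13,64) (582,-49,5)
254 (590,15,95) (586,11,92) (579,13,98) (572,15,105) (576,-13,60) (582,-49,2)
255 (591,13,89) (585,13,92) (579,12,93) (573,12,97) (578,-19,45) (581,-47,1)
256 (592,12,83) (585,14,90) (579,13,92) (573,12,92) (579,-22,37) (581,-45,-0)
257 (592,10,76) (588,6,71) (580,11,85) (574,11,87) (572,-1,69) (580,-43,-2)
258 (593,10,71) (589,4,65) (582,4,68) (575,8,79) (573,-4,61) (579,-39,3)
259 (594,7,63) (588,5,63) (582,6,67) (574,9,77) (579,-21,27) (579,-40,-3)
260 (607,-25,0) (597,-17,19) (582,5,61) (576,6,66) (579,-21,23) (578,-37,-2)
261 (606,-21,3) (599,-23,4) (589,-13,25) (582,-13,30) (578,-19,21) (577,-33,0)
262 (606,-21,-1) (599,-22,1) (589,-13,22) (582,-12,27) (578,-19,18) (576,-31,-1)
263 (604,-17,2) (598,-19,4) (592,-22,2) (586,-23,2) (580,-25,3) (575,-29,-0)
264 (603,-15,2) (597,-17,2) (592,-20,1) (586,-22,0) (580,-23,2) (574,-26,1)
265 (604,-16,-4) (597,-15,1) (591,-17,2) (585,-20,-0) (579,-20,3) (574,-25,-2)
```

>>> {"api": "servo_tool", "payload": {
  "rows": [
    [[0,0,0,0,0.035],[0,0,0,0,0.026],[0,0,0,0,0.018],[0,0,0,0,0.018],[0,0,0,0,0.018]]
  ]
}}

```text
time_s: 8.65
tool_pos: [0.5926, -0.0475, -0.0151]
eef_rot: [-0.061, 0.998, -0.0, 0.0]
wrist_force: [-0.2, -0.4, -0.3]
opening: 0.0181
gripper_force: 0.0
```

>>> {"api": "servo_tool", "payload": {
  "rows": [
    [[0,0,0,0,0.05],[0,0,0,0,0.05],[0,0,-0.004,0,0.05],[0,0,-0.007,0,0.05],[0,0,-0.007,0,0.05]]
  ]
}}

```text
time_s: 9.28
tool_pos: [0.5922, -0.0473, -0.0226]
eef_rot: [-0.061, 0.998, 0.0, -0.0]
wrist_force: [0.3, -0.3, 0.2]
opening: 0.05
gripper_force: 0.0
```

>>> {"api": "servo_tool", "payload": {
  "rows": [
    [[0,0,0,0,0.035],[0,0,0,0,0.026],[0,0,0,0,0.018],[0,0,0,0,0.018],[0,0,0,0,0.018]]
  ]
}}

```text
time_s: 9.9
tool_pos: [0.5929, -0.0475, -0.0218]
eef_rot: [-0.061, 0.998, -0.0, 0.0]
wrist_force: [0.4, 1.4, 2.7]
opening: 0.0236
gripper_force: 29.6
```

```bash
python3 - <<'E'
from h import *
f=imaging.grab_frame("side"); T=[.5925,-.0474,.02]; c=proj(f,T).astype(int)
cv2.imwrite("pics/s3.png",cv2.resize(f["color"][c[1]-30:c[1]+30,c[0]-40:c[0]+40],(800,600),interpolation=cv2.INTER_CUBIC))
E
```

View pics/s3.png

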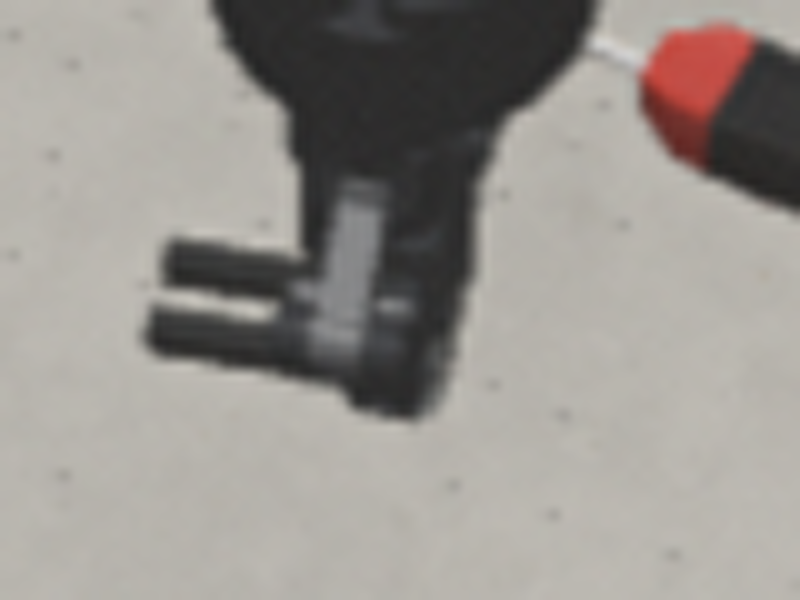

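Gripped: opening 23.6 mm, 30 N. The real fingertips are about 38 mm higher than the stated TCP height, so I'll work with tip z ≈ TCP z + 0.028. The overlap is shallow, so I'll regrip a little lower and lift.

>>> {"api": "servo_tool", "payload": {
  "rows": [
    [[0,0,0,0,0.04],[0,0,-0.004,0,0.04],[0,0,-0.004,0,0.035],[0,0,-0.004,0,0.018],[0,0,-0.004,0,0.018],[0,0,-0.004,0,0.018],[0,0,-0.004,0,0.018],[0,0,0.02,0,0.018],[0,0,0.07,0,0.018],[0,0,0.1,0,0.018]]
  ],
  "squeeze": 45
}}

```text
time_s: 11.2
tool_pos: [0.5932, -0.0476, 0.0798]
eef_rot: [-0.061, 0.998, -0.0, 0.001]
wrist_force: [-0.0, -0.8, -0.9]
opening: 0.0236
gripper_force: 44.1
```

>>> {"api": "servo_tool", "payload": {
  "rows": [
    [[-0.005,0.055,0,-0.05,0.018],[-0.01,0.11,0,-0.1,0.018],[-0.015,0.165,0,-0.14,0.018],[-0.02,0.21,0,-0.14,0.018],[-0.0205,0.2235,0,-0.14,0.018],[-0.0205,0.2235,0,-0.14,0.018],[-0.0205,0.2235,-0.04,-0.14,0.018],[-0.0205,0.2235,-0.07,-0.14,0.018],[-0.0205,0.2235,-0.09,-0.14,0.018],[-0.0205,0.2235,-0.09,-0.14,0.018],[-0.0205,0.2235,-0.09,-0.14,0.018]]
  ]
}}

```text
time_s: 12.58
tool_pos: [0.573, 0.1755, -0.0112]
eef_rot: [0.01, 1.0, -0.0, 0.001]
wrist_force: [-0.8, -2.5, -0.8]
opening: 0.0232
gripper_force: 44.5
```

>>> {"api": "servo_tool", "payload": {
  "rows": [
    [[0,0,0,0,0.034],[0,0,0,0,0.034],[0,0,0,0,0.034],[0,0,0.06,0,0.034],[0,0,0.11,0,0.034],[-0.01,-0.06,0.11,-0.08,0.05],[-0.02,-0.12,0.11,-0.156,0.05],[-0.03,-0.18,0.11,-0.156,0.05],[-0.0345,-0.24,0.11,-0.156,0.05],[-0.0345,-0.296,0.11,-0.156,0.05],[-0.0345,-0.296,0.11,-0.156,0.05],[-0.0345,-0.296,0.06,-0.156,0.05],[-0.0345,-0.296,0.042,-0.156,0.05],[-0.0345,-0.296,0.042,-0.156,0.05]]
  ]
}}

```text
time_s: 14.32
tool_pos: [0.5363, -0.1183, 0.0285]
eef_rot: [0.087, 0.996, 0.001, -0.002]
wrist_force: [-0.4, 0.7, 1.2]
opening: 0.0498
gripper_force: 0.0
```

```bash
python3 - <<'E'
from h import *
f=imaging.grab_frame("side"); P=cloud(f)
c=proj(f,[.57,.05,.0]).astype(int)
cv2.imwrite("pics/s4.png",cv2.resize(f["color"][c[1]-100:c[1]+100,c[0]-120:c[0]+120],(792,600),interpolation=cv2.INTER_CUBIC)); print(c-[120,100])
for d in nets.place_of(f,"fork")[:2]: print(d, at_z(f,d["point"],.005))
E
```

```text
[190 195]
{'point': [273.9, 349.2], 'conf': 0.75} [0.59603131 0.18050152 0.005     ]
```

View pics/s4.png

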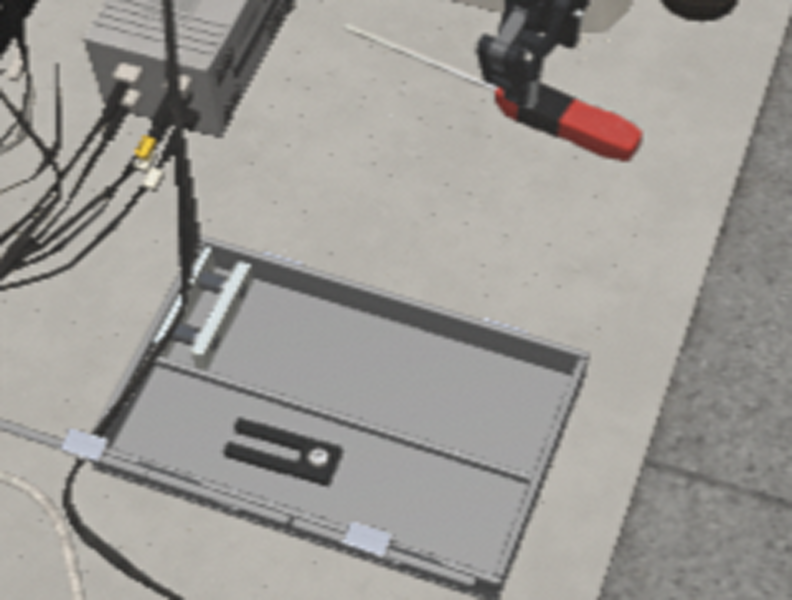

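The fork lies in the fork bay, near crop (290,450). The lid was nudged further open and is now nearly edge-on to the camera, still closable. The gripper is above the front of the driver handle, so I'll grip it.

>>> {"api": "servo_tool", "payload": {
  "rows": [
    [[0,0,-0.03,0,0.05],[0,0,-0.05,0,0.05],[0,0,-0.055,0,0.05],[0,0,-0.055,0,0.05],[0,0,-0.055,0,0.018],[0,0,-0.055,0,0.018],[0,0,-0.055,0,0.018],[0,0,-0.055,0,0.018],[0,0,-0.055,0,0.018]]
  ],
  "squeeze": 30
}}

```text
time_s: 15.55
tool_pos: [0.5387, -0.1204, -0.0237]
eef_rot: [0.087, 0.996, -0.0, 0.001]
wrist_force: [-1.3, 0.4, 5.9]
opening: 0.0243
gripper_force: 29.9
```

>>> {"api": "servo_tool", "payload": {
  "rows": [
    [[-0.005,0,0.05,0,0.018],[-0.02,0.01,0.1,0,0.018],[-0.0312,0.06,0.12,0.05,0.018],[-0.0312,0.11,0.12,0.1,0.018],[-0.0312,0.16,0.12,0.156,0.018],[-0.0312,0.21,0.12,0.156,0.018],[-0.0312,0.2262,0.12,0.156,0.018],[-0.0312,0.2262,0.1,0.156,0.018],[-0.0312,0.2262,0.06,0.156,0.018],[-0.0312,0.2262,0.06,0.156,0.018],[-0.0312,0.2262,0.06,0.156,0.018]]
  ]
}}

```text
time_s: 16.92
tool_pos: [0.5073, 0.1058, 0.036]
eef_rot: [0.01, 1.0, -0.0, 0.001]
wrist_force: [0.7, -1.0, -1.0]
opening: 0.0243
gripper_force: 30.0
```

```bash
cat > dv.py <<'E'
from h import *
import sys
np.set_printoptions(precision=4,suppress=True)
# driver butt/tip & blade heights in case frame from side cloud
yaw=1.5535; O=np.array([.572,.142])
def incase(X):
    d=X[:,:2]-O; c,s=np.cos(yaw),np.sin(yaw); return np.c_[c*d[:,0]+s*d[:,1],-s*d[:,0]+c*d[:,1],X[:,2]]*1000
for n in ("side","top"):
    f=imaging.grab_frame(n); P=cloud(f); hsv=cv2.cvtColor(f["color"],cv2.COLOR_BGR2HSV)
    m=((hsv[...,0]<10)|(hsv[...,0]>170))&(hsv[...,1]>120)&(P[...,0]>.38)&(P[...,0]<.6)&(P[...,1]>.05)&(P[...,1]<.18)&(P[...,2]<.15)
    Q=incase(P[m]); 
    if len(Q): print(n,"red n",len(Q),"x",np.percentile(Q[:,0],[3,97]),"y",np.percentile(Q[:,1],[2,50,98]),"z",np.percentile(Q[:,2],[2,50,98]))
    L=incase(P.reshape(-1,3)); L=L[(L[:,0]>-65)&(L[:,0]<-10)&(L[:,1]>-80)&(L[:,1]<0)&(L[:,2]>9)&(L[:,2]<60)]
    if len(L)>5: print("  blade n",len(L),"x",np.median(L[:,0]),"pitch fit dz/dy",np.polyfit(L[:,1],L[:,2],1),"yaw dx/dy",np.polyfit(L[:,1],L[:,0],1),"ymin",L[:,1].min())
E
python3 dv.py
```

```text
side red n 434 x [-48.6583 -26.6001] y [ 43.3384 111.2346 135.8078] z [68.8816 83.2477 87.2043]
  blade n 16 x -56.66297103287326 pitch fit dz/dy [ 0.0187 10.3558] yaw dx/dy [  0.3646 -37.2304] ymin -71.0185286024778
  blade n 16 x -36.51295906311722 pitch fit dz/dy [0.0059 9.967 ] yaw dx/dy [ 0.4908 -4.3115] ymin -79.65773811243255
```

>>> {"api": "servo_tool", "payload": {
  "rows": [
    [[0,0,-0.015,0,0.018],[0,0,-0.019,0,0.018],[0,0,-0.022,0,0.018],[0,0,-0.025,0,0.018],[0,0,-0.028,0,0.018],[0,0,-0.0305,0,0.018],[0,0,-0.0305,0,0.018]]
  ]
}}

```text
time_s: 17.9
tool_pos: [0.5081, 0.1064, 0.0055]
eef_rot: [0.009, 1.0, 0.0, 0.002]
wrist_force: [1.2, 0.5, 4.5]
opening: 0.0242
gripper_force: 30.8
```

```bash
sed -i 's/L\[:,2\]>9)/L[:,2]>11)/; s/-65)&(L\[:,0\]<-10)/-50)\&(L[:,0]<-25)/;s/<0)&/<30)\&/;s/<60)/<80)/' dv.py; python3 dv.py
```

```text
side red n 422 x [-48.0376 -26.6026] y [ 61.7312 110.9044 135.7947] z [44.8432 61.0031 67.1   ]
  blade n 135 x -38.91379528947113 pitch fit dz/dy [ 0.1683 32.9009] yaw dx/dy [  0.0025 -39.0827] ymin -73.51541169155377
  blade n 49 x -37.58774370262226 pitch fit dz/dy [ 0.1541 31.7819] yaw dx/dy [ -0.0037 -37.717 ] ymin -74.5485342478894
```

>>> {"api": "servo_tool", "payload": {
  "rows": [
    [[0.004,0,0,0,0.018],[0.008,0,0,0,0.018],[0.012,0,0,0,0.018],[0.016,0,0,0,0.018],[0.019,0,0,0,0.018],[0.021,0,0,0,0.018],[0.021,0,0,0,0.018]]
  ]
}}

```text
time_s: 18.88
tool_pos: [0.5268, 0.1062, 0.004]
eef_rot: [0.009, 1.0, -0.0, -0.001]
wrist_force: [-3.0, -0.3, -0.7]
opening: 0.024
gripper_force: 30.1
```

```bash
python3 dv.py; python3 - <<'E'
from h import *
f=imaging.grab_frame("side"); c=proj(f,[.57,.1,.0]).astype(int)
cv2.imwrite("pics/s5.png",cv2.resize(f["color"][c[1]-75:c[1]+75,c[0]-100:c[0]+100],(800,600),interpolation=cv2.INTER_CUBIC)); print(c-[100,75])
E
```

```text
side red n 407 x [-47.6285 -26.376 ] y [ 67.1943  93.034  117.0119] z [44.2137 59.8848 65.5144]
  blade n 133 x -38.57763168036785 pitch fit dz/dy [ 0.1949 35.601 ] yaw dx/dy [  0.0225 -37.9096] ymin -79.91550344868676
  blade n 29 x -37.372327103582016 pitch fit dz/dy [ 0.2457 38.4225] yaw dx/dy [ -0.0508 -40.4444] ymin -79.5716555343367
[201 242]
```

View pics/s5.png

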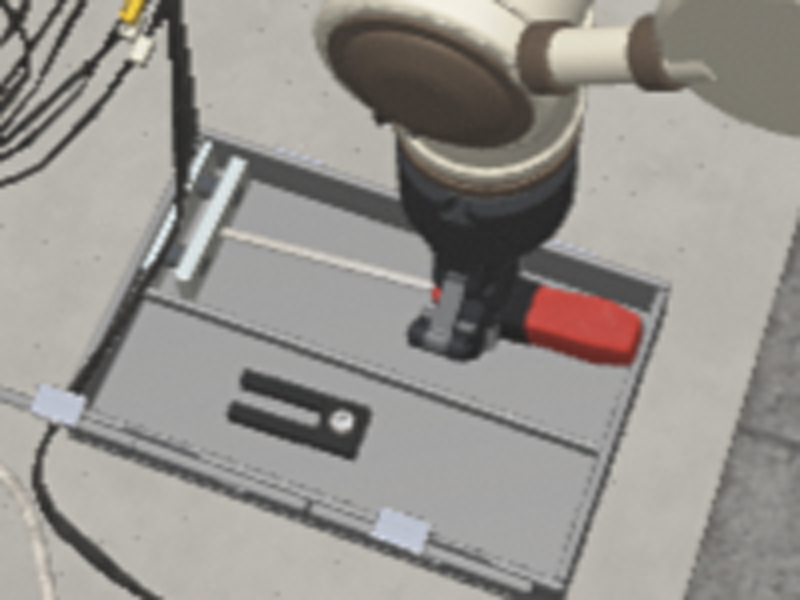

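>>> {"api": "servo_tool", "payload": {
  "rows": [
    [[0.002,0,0,0,0.018],[0.0035,0,0,0,0.018],[0.0035,0,0,0,0.018],[0.0035,0,-0.004,0,0.018],[0.0035,0,-0.008,0,0.018],[0.0035,0,-0.008,0,0.018]]
  ]
}}

```text
time_s: 19.77
tool_pos: [0.5308, 0.1063, -0.0039]
eef_rot: [0.009, 1.0, 0.0, -0.0]
wrist_force: [-4.1, -0.5, -0.2]
opening: 0.0243
gripper_force: 30.3
```

```bash
python3 dv.py
```

```text
side red n 398 x [-47.4745 -26.2354] y [ 63.831   89.074  113.2846] z [35.9449 51.6563 56.7771]
  blade n 127 x -38.479987965971524 pitch fit dz/dy [ 0.1807 28.2093] yaw dx/dy [  0.0191 -37.7858] ymin -78.39776688831292
  blade n 24 x -37.00013401824272 pitch fit dz/dy [ 0.1516 26.7409] yaw dx/dy [  0.0112 -36.3606] ymin -79.5948375807188
```

>>> {"api": "servo_tool", "payload": {
  "rows": [
    [[0,0,-0.004,0,0.018],[-0.001,0,-0.007,0,0.018],[-0.001,0,-0.01,0,0.018],[-0.001,0,-0.013,0,0.018],[-0.001,0,-0.0155,0,0.018],[-0.001,0,-0.0155,0,0.018]]
  ]
}}

```text
time_s: 20.62
tool_pos: [0.5296, 0.1063, -0.0185]
eef_rot: [0.009, 1.0, -0.0, -0.001]
wrist_force: [-7.3, -0.2, 9.8]
opening: 0.0242
gripper_force: 31.6
```

```bash
python3 dv.py
```

```text
side red n 378 x [-47.6847 -26.2966] y [ 65.5343  89.7824 114.385 ] z [18.2971 33.2305 38.2361]
  blade n 115 x -38.4961444128242 pitch fit dz/dy [ 0.0853 17.324 ] yaw dx/dy [  0.0234 -37.7311] ymin -77.80580856471072
  blade n 19 x -37.321486641070535 pitch fit dz/dy [ 0.0199 14.3554] yaw dx/dy [  0.0468 -34.2585] ymin -79.58954627525601
```

>>> {"api": "servo_tool", "payload": {
  "rows": [
    [[0,0,-0.002,0,0.018],[0,0,-0.003,0,0.018],[0,0,-0.003,0,0.034],[0,0,-0.003,0,0.034],[0,0,-0.003,0,0.034],[0,0,0.04,0,0.034],[0,0,0.07,0,0.034]]
  ]
}}

```text
time_s: 21.6
tool_pos: [0.5308, 0.1061, 0.052]
eef_rot: [0.009, 1.0, -0.0, 0.001]
wrist_force: [1.2, 0.2, -0.7]
opening: 0.0338
gripper_force: 0.0
```

```bash
python3 dv.py
```

```text
side red n 415 x [-47.3372 -26.097 ] y [ 25.0069  88.6824 114.5511] z [15.8208 33.0268 37.6447]
  blade n 111 x -37.67455130503229 pitch fit dz/dy [ 0.1065 18.5206] yaw dx/dy [  0.0825 -35.0601] ymin -78.93120316830644
top red n 126 x [-47.2455 -34.2138] y [ 67.8993  94.7293 114.5736] z [29.1483 33.9756 38.5757]
  blade n 10 x -38.088329827035764 pitch fit dz/dy [ 0.1491 24.102 ] yaw dx/dy [  0.0154 -36.9673] ymin -79.8732498588782
```

>>> {"api": "servo_tool", "payload": {
  "rows": [
    [[0,0,0,0,0.0],[-0.03,0,0,0,0.0],[-0.06,0,0,0,0.0],[-0.06,0,0,0,0.0],[-0.06,0,-0.02,0,0.0],[-0.06,0,-0.03,0,0.0],[-0.06,0,-0.036,0,0.0],[-0.06,0,-0.04,0,0.0],[-0.06,0,-0.04,0,0.0]]
  ]
}}

```text
time_s: 22.82
tool_pos: [0.47, 0.1062, 0.0108]
eef_rot: [0.009, 1.0, -0.0, -0.0]
wrist_force: [0.3, -0.1, 0.3]
opening: -0.0003
gripper_force: 0.0
```

```bash
python3 dv.py
```

```text
side red n 250 x [-47.3797 -26.0207] y [ 20.3636  67.8334 115.4364] z [14.6333 31.101  37.0107]
  blade n 171 x -38.03699789026836 pitch fit dz/dy [ 0.1472 20.1996] yaw dx/dy [  0.0244 -37.5942] ymin -79.88234762172702
top red n 35 x [-44.8482 -28.8557] y [20.4661 25.9376 30.5939] z [22.5529 27.865  32.6676]
  blade n 123 x -37.17208682412882 pitch fit dz/dy [ 0.1563 20.6494] yaw dx/dy [ -0.008 -37.445] ymin -79.10150777700997
```

>>> {"api": "servo_tool", "payload": {
  "rows": [
    [[0,0,-0.003,0,0.0],[0,0,-0.006,0,0.0],[0,0,-0.009,0,0.0],[0,0,-0.009,0,0.0]]
  ]
}}

```text
time_s: 23.42
tool_pos: [0.4698, 0.1063, 0.0042]
eef_rot: [0.009, 1.0, -0.0, -0.001]
wrist_force: [-11.3, -0.7, 23.4]
opening: -0.0
gripper_force: 12.0
```

```bash
python3 dv.py
```

```text
side red n 247 x [-47.6367 -25.8295] y [ 20.3335  67.9213 114.8709] z [15.2009 28.2919 34.2413]
  blade n 190 x -38.648640605531995 pitch fit dz/dy [ 0.0567 22.4308] yaw dx/dy [  0.023  -38.0649] ymin -79.97832969975613
top red n 39 x [-45.3832 -27.9142] y [20.751  27.9077 32.6944] z [25.2875 29.1118 33.0128]
  blade n 137 x -37.67108991463498 pitch fit dz/dy [ 0.0863 23.2663] yaw dx/dy [ -0.0048 -37.7664] ymin -77.72650445525389
```

>>> {"api": "servo_tool", "payload": {
  "rows": [
    [[0,0,-0.001,0,0.0],[0,0,-0.0015,0,0.0],[0,0,-0.0015,0,0.0]]
  ]
}}

```text
time_s: 23.9
tool_pos: [0.4699, 0.1064, 0.0041]
eef_rot: [0.009, 1.0, -0.0, -0.001]
wrist_force: [-17.8, -1.2, 38.3]
opening: -0.0004
gripper_force: 18.8
```

>>> {"api": "servo_tool", "payload": {
  "rows": [
    [[0,0,0.03,0,0.0],[0,0,0.08,0,0.0],[-0.05,0,0.13,0,0.0],[-0.1,0,0.13,0,0.0],[-0.1,0,0.13,0,0.0]]
  ]
}}

```text
time_s: 24.52
tool_pos: [0.3668, 0.1066, 0.1301]
eef_rot: [0.009, 1.0, 0.0, 0.0]
wrist_force: [1.2, -0.3, -0.2]
opening: 0.0002
gripper_force: 0.0
```

```bash
python3 dv.py
```

```text
side red n 479 x [-47.5878 -26.1155] y [ 21.3709  83.2931 114.1062] z [13.8182 29.0186 33.0864]
  blade n 187 x -38.633958960989624 pitch fit dz/dy [ 0.0611 22.4816] yaw dx/dy [  0.0308 -37.7821] ymin -79.82751149464761
top red n 273 x [-46.6475 -27.0274] y [ 23.0707  83.1526 114.4698] z [24.3045 29.3895 33.3237]
  blade n 135 x -37.649978237557114 pitch fit dz/dy [ 0.076  22.8729] yaw dx/dy [ -0.0028 -37.6498] ymin -77.88214014760612
```

```bash
cat > chk.py <<'E'
from dv import *
for n in ("top","side"):
    f=imaging.grab_frame(n); P=cloud(f).reshape(-1,3); C=incase(P)
    H=C[(abs(C[:,0]+37)<8)&(C[:,1]>15)&(C[:,1]<113)&(C[:,2]>20)&(C[:,2]<45)]; print(n,"handle top",np.polyfit(H[:,1],H[:,2],1),len(H), [np.median(H[(H[:,1]>a)&(H[:,1]<a+20)][:,2]) for a in (15,35,55,75,93)])
    B=C[(abs(C[:,0]+37.5)<4)&(C[:,1]>-85)&(C[:,1]<-5)&(C[:,2]>10)&(C[:,2]<45)]; print(" blade",len(B),np.polyfit(B[:,1],B[:,2],1))
    W=C[(C[:,0]>-70)&(C[:,0]<-10)&(C[:,1]>-116)&(C[:,1]<-80)&(C[:,2]>20)&(C[:,2]<36)]; print(" plate y",len(W),np.percentile(W[:,1],[5,50,95]))
    L=P[(P[:,0]>.47)&(P[:,0]<.68)&(P[:,1]>.2)&(P[:,1]<.36)&(P[:,2]>.05)&(P[:,2]<.26)]
    if len(L)>20:
        m=np.median(L,0); k=np.polyfit(L[:,2],L[:,1],1); print(" lid",len(L),"y at z=.04,.1,.2:",np.polyval(k,[.04,.1,.2]),"ang",np.pi/2+np.arctan(k[0]),"max",L.max(0))
    for x0,x1 in ((.45,.5),(.5,.55),(.55,.6),(.6,.65)):
        q=P[(P[:,0]>x0)&(P[:,0]<x1)&(P[:,1]>.29)&(P[:,1]<.45)&(P[:,2]>.03)]
        if len(q): print("  obst x",x0,"ymin",q[:,1].min(),"zmax",q[:,2].max())
E
python3 chk.py | grep -v red
```

```text
blade n 189 x -38.56705980691038 pitch fit dz/dy [ 0.0627 22.8188] yaw dx/dy [  0.0292 -37.7714] ymin -79.84324861434767
  blade n 139 x -37.703778179296435 pitch fit dz/dy [ 0.0704 23.1263] yaw dx/dy [ -0.0029 -37.7289] ymin -78.27909473685855
top handle top [ 0.0018 29.3094] 317 [np.float64(28.521789442623515), np.float64(30.156934406188938), np.float64(30.026273023858074), np.float64(29.26047142435273), np.float64(28.78982609987535)]
 blade 71 [-0.0086 19.2566]
 plate y 202 [-114.4177 -102.7972  -96.1034]
 lid 4638 y at z=.04,.1,.2: [0.222  0.2403 0.2709] ang 1.867668626971466 max [0.68   0.2757 0.2043]
  obst x 0.45 ymin 0.3612482583353987 zmax 0.1493190519975912
  obst x 0.5 ymin 0.3750861805979368 zmax 0.15701056414191317
  obst x 0.55 ymin 0.3818771925173544 zmax 0.15580394015586796
  obst x 0.6 ymin 0.37665399888504286 zmax 0.37784042745332935
side handle top [ 0.0001 29.6689] 401 [np.float64(27.882213126806164), np.float64(30.837588618530752), np.float64(30.115909695002884), np.float64(29.505727363574486), np.float64(29.262441970803078)]
 blade 92 [-0.0047 19.9496]
 plate y 265 [-114.5897 -101.7674  -95.7193]
 lid 630 y at z=.04,.1,.2: [0.2336 0.2471 0.2696] ang 1.7921148108013172 max [0.679  0.3599 0.2043]
  obst x 0.45 ymin 0.35985475559332103 zmax 0.14845177751997007
  obst x 0.5 ymin 0.37243586576222276 zmax 0.15591653073356837
  obst x 0.55 ymin 0.3822586461879102 zmax 0.08886739469218585
  obst x 0.6 ymin 0.37639825124075865 zmax 0.37903056559041526
```

The driver is seated level (handle top at 30 mm) with the plate pressed back. The lid now stands at about 1.87 rad, so I'll move behind it.

>>> {"api": "servo_tool", "payload": {
  "rows": [
    [[0,0.05,0.05,0,0],[0,0.11,0.05,0,0],[0,0.17,0.05,0,0],[0,0.204,0.05,0,0],[0.03,0.204,0.03,0,0],[0.08,0.204,0.022,0,0],[0.13,0.204,0.022,0,0],[0.15,0.204,0.022,0,0],[0.15,0.204,0.022,0,0],[0.15,0.204,0.022,0,0]]
  ]
}}

```text
time_s: 26.08
tool_pos: [0.5192, 0.3104, 0.1516]
eef_rot: [0.009, 1.0, -0.0, -0.001]
wrist_force: [-0.3, -1.4, -0.1]
opening: 0.0002
gripper_force: 0.0
```

>>> {"api": "servo_tool", "payload": {
  "rows": [
    [[0,-0.015,0,0,0],[0,-0.027,0.001,0,0],[0,-0.046,0.005,0,0],[0,-0.065,0.008,0,0],[0,-0.083,0.008,0,0],[0,-0.101,0.006,0,0],[0,-0.119,0.001,0,0],[0,-0.136,-0.005,0,0],[0,-0.151,-0.014,0,0],[0,-0.166,-0.024,0,0],[0,-0.166,-0.024,0,0]]
  ]
}}

```text
time_s: 27.45
tool_pos: [0.5189, 0.1431, 0.1269]
eef_rot: [0.01, 1.0, -0.0, -0.001]
wrist_force: [-0.1, -0.2, 1.0]
opening: -0.0004
gripper_force: 0.0
```

```bash
cat > lid.py <<'E'
from h import *
for n in ("side","top"):
    P=cloud(imaging.grab_frame(n)).reshape(-1,3)
    L=P[(P[:,0]>.6)&(P[:,0]<.65)&(P[:,1]>.03)&(P[:,1]<.3)&(P[:,2]>.045)&(P[:,2]<.26)]
    a=np.arctan2(L[:,2]-.042,.221-L[:,1]); print(n,len(L),np.percentile(a,[10,50,90]) if len(L) else "")
    C=P[(P[:,0]>.6)&(P[:,0]<.65)&(P[:,1]>.08)&(P[:,1]<.2)&(P[:,2]<.1)]
    print("  z mid",np.percentile(C[:,2],[5,50,95]) if len(C) else "")
E
python3 lid.py
```

```text
side 2302 [0.86689223 0.89063652 0.9598038 ]
  z mid [0.06894809 0.08432313 0.09851033]
top 593 [0.87957206 0.898283   0.94197418]
  z mid [0.00190044 0.00568298 0.08299662]
```

>>> {"api": "servo_tool", "payload": {
  "rows": [
    [[0,-0.013,-0.013,0,0],[0,-0.025,-0.026,0,0],[0,-0.033,-0.039,0,0],[0,-0.04,-0.051,0,0],[0,-0.046,-0.065,0,0],[0,-0.0495,-0.079,0,0],[0,-0.052,-0.093,0,0],[0,-0.0535,-0.104,0,0],[0,-0.0535,-0.109,0,0],[0,-0.0535,-0.111,0,0],[0,-0.0535,-0.111,0,0]]
  ]
}}

```text
time_s: 28.92
tool_pos: [0.5194, 0.0907, 0.0189]
eef_rot: [0.009, 1.0, -0.0, -0.001]
wrist_force: [-9.2, -1.8, 15.2]
opening: -0.0
gripper_force: 7.7
```

```bash
python3 lid.py
```

```text
side 1043 [0.02790112 0.05774713 0.25870904]
  z mid [0.04193921 0.04495514 0.04779758]
top 563 [0.02699117 0.05398862 0.20588569]
  z mid [0.04142844 0.04450845 0.04789165]
```

>>> {"api": "servo_tool", "payload": {
  "rows": [
    [[0,0,0.03,0,0],[0,0,0.08,0,0],[-0.05,0,0.12,0,0],[-0.11,0,0.14,0,0],[-0.16,0,0.14,0,0],[-0.16,0,0.14,0,0],[-0.16,0,0.14,0,0]]
  ]
}}

```text
time_s: 29.9
tool_pos: [0.3607, 0.0908, 0.158]
eef_rot: [0.009, 1.0, -0.0, 0.001]
wrist_force: [-0.8, -0.9, -1.0]
opening: 0.0002
gripper_force: 0.0
```

```bash
python3 - <<'E'
from h import *
for n in ("side","top"):
    f=imaging.grab_frame(n); P=cloud(f).reshape(-1,3)
    C=P[(P[:,0]>.47)&(P[:,0]<.65)&(P[:,1]>.075)&(P[:,1]<.21)&(P[:,2]<.1)&(P[:,2]>.03)]
    k,c=np.polyfit(C[:,1],C[:,2],1); print(n,len(C),"slope",k,"z at y=.07,.21",np.polyval([k,c],[.07,.21]))
    for l in ("puck","tape","timer"): print(l,[at_z(f,d["point"],.0)[:2] for d in nets.place_of(f,l)[:1]])
cv2.imwrite("pics/t9.png",f["color"]); print(bot.sense()["time_s"])
E
```

```text
side 6676 slope -0.0016104188594352512 z at y=.07,.21 [0.04512098 0.04489552]
puck [array([0.46339711, 0.27929789])]
tape [array([ 0.45369623, -0.26368185])]
timer [array([ 0.45328539, -0.36353462])]
top 4924 slope 0.0005579927596011012 z at y=.07,.21 [0.04464959 0.04472771]
puck [array([0.45791716, 0.28838256])]
tape [array([ 0.46578356, -0.2715841 ])]
timer [array([ 0.45111373, -0.367973  ])]
30.3
```

View pics/t9.png

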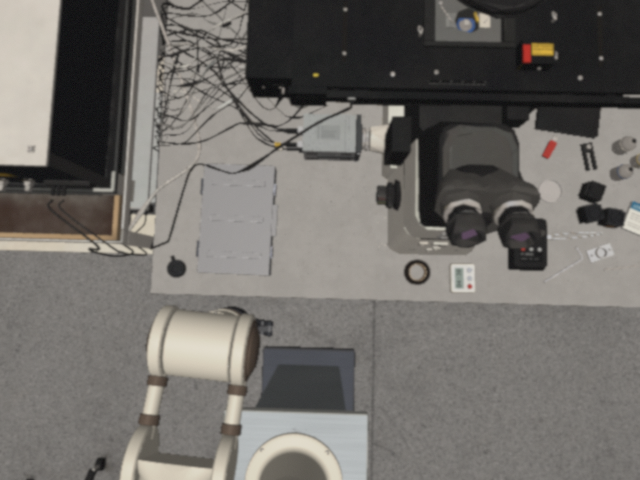

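The lid is flat shut over the case at (237,220). The puck (176,267), tape (417,272) and timer (463,278) are where they started, and the arm is clear.

```bash
python3 -c "
from rig import bot; print(bot.close_job())"
```

```text
the job is handed in; nothing more can be done
None
```

The job is handed in at about 30 s: the fork is in its bay, the driver is clamped level behind the near wall, the lid is flat shut, and the tape, timer and puck were not touched; no verdict came back.

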